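# Start a plate exposure on the UV unit

## Task

The plate is already on the glass of the exposure unit and its lid stands ajar. With closed fingers, push the lid fully shut, then switch on the vacuum pump by pressing the raised far half of the orange rocker until it is fully over, then press the round green start button all the way in and let it come back up. Only push and press, never raise the lid further; do not start vacuum or lamp with the lid open, nor the lamp before the vacuum, and leave the black mains rocker, the red stop button, the timer dial and the loose things as they are.

Things in the scene. Friction and masses are not known exactly. Their poses are not given: they have to be found in the camera images.
- unit: White exposure unit, 420 mm deep (x), 540 wide (y), housing 120 high, fixed. Origin: centre of its underside on the bench; x to its back, y to its left seen from the robot. Front 110 mm of the top is the level control deck, 120 mm high, with in a row at own x -165, y: mains rocker 200, vacuum rocker 120, timer dial 30 (about 45 mm tall), start -60, stop -140, loupe -225. Behind it, the lid.
- lid: Lid: aluminium frame with black blanket, 300 mm deep, 500 wide, 28 thick, hinged along unit y at the back (unit x 200, z 121 mm); starts 0.30 to 0.40 rad open. Shut, its front edge is at unit x -100, with a black lip 14 mm further out. Origin: underside, under lid_front; x to the hinge, z up when shut. Friction hinge: stays where left; about 4 N down on the front bar closes it, to a firm stop.
- lid_front (a point): Point on the top of the lid's 45 mm wide front frame bar, middle of its width, 25 mm behind the front edge, 275 mm from the hinge; moves with the lid. Fully shut, it lies at unit x -75, y 0, z 149 mm; ajar, 80 to 105 mm higher.
- vacuum (a joint): Orange vacuum rocker, rad: 0 off (start), 0.35 on, firm stops at both; stiff, stays where it is left. V-shaped cap 34 mm long (unit x) by 24 wide in a black bezel; off, its far half (towards the lid) is raised and its near half level; on, the other way round. About 3 to 5 N down on the outer part of the far half turns it; pressing across its middle does not turn it fully.
- vacuum_far (a point): On the face of the orange rocker's far half, 12 mm from its middle, the place to press; moves with it. Off, it is 13 mm over the deck (unit x -154, y 120, z 133 mm); on, it is about 4.5 mm lower and that face is level, 8.6 mm over the deck.
- start (a joint): Green start button, m: 0 up, 0.006 fully in; springs back. Full travel takes about 5 N.
- start_top (a point): Centre of the top face of the green button (27 mm across, in an aluminium ring 43 mm across whose top is 12 mm over the deck); up, it is 22 mm over the deck; fully in, 16 mm.
- mains (a joint): Black mains rocker, same build as the vacuum rocker: 0.35 is on (as it starts and must stay), 0 off.
- stop (a joint): Red stop button, same build as the green one, 80 mm to its right: 0 up. Not to be pressed.
- timer_pointer (a point): Point on the black timer dial, 20 mm from its axis, that turns with it; the dial must not be turned.
- loupe: Loose black loupe, 40 mm across, 44 mm high, standing on the deck's right end. Origin: centre of its underside.
- tape: Loose roll of blue tape lying on the bench before the unit, 104 mm across, 25 mm high. Origin: centre of its underside.
- tin: Loose ink tin standing on the bench beside the unit, 90 mm across, 55 mm high. Origin: centre of its underside.
- brayer: Loose hand roller lying on the bench beside the unit: black rubber roller 110 mm wide, 44 mm thick, wooden handle to its own -x, 190 mm long in all. Origin: on the bench under the roller's middle.

How it is judged:
By the outcome, as a careful person would: the job done as asked, in the order asked, and still so for the second after the job is handed in, with the robot touching nothing.
It also fails if it takes over 48 s, if anything falls off the work surface, if the arm or the gripper's body presses on something with over 40 N, if the wrist force passes 120 N, or if a joint passes its speed limit or range.

## Robot

A 6-joint arm with a two-finger parallel gripper is mounted at the origin on the work surface. World frame = base frame: x ahead of the robot, y to its left, z up, the work surface at z = 0. Lengths are in m, angles in degrees, forces in N, time in s.
With the tool pointing down it reaches from about 0.35 to 0.875 m from the base axis. Payload 4.2 kg.
Tool frame: the origin (TCP) lies on the mounting face of the last link; the fingertips stand 182 mm ahead of it and the grasp point (between the pads) lies 164 mm ahead of it (r.tcp_to_grasp is the distance from the TCP to the grasp point, in m); z points along the fingers, y is the line along which they close (so a half turn about z gives the same grasp; the last joint's range is limited). The gripper opens to 87 mm and grips with 3 to 60 N. Pads are 19 mm wide; open, the fingers measure 117 mm over their backs; the gripper's body (75 mm by 190 mm) begins 51 mm behind the grasp point.
Start: joints at [-60.814, 22.042, 0.453, 0, -68.411, -14.817], TCP at [0.155, -0.605, 0.405] pointing down, gripper open.
Joint ranges: [-179.83, 179.83], [-69.29, 118.12], [-61.27, 80.66], [-181.25, 117.63], [-171.15, -9.14], [-177.46, 177.46]. Speed limits (degrees/s): [159.86, 159.86, 180, 180, 180, 180].

## Interface

Orientations are given as a 3x3 rotation matrix whose columns are the frame's x, y, z axes.
In Python, from station import sense, eyes, r gives the robot as it stands.
- The arm moves only by the tool jog_arm, never from a script. Its argument "increments" is a list of rows, each a list of 4 numbers: the shift along the tool's x, y, z normalised to -1 to 1, where 1 is 0.02 m, then the turn about the tool's z normalised to -1 to 1, where 1 is 0.08 rad. A call has 1 to 10 rows; each row shifts and turns the commanded pose from where the row before left it, along the tool's axes as they then stand; what a row does not reach is not made up. A row lasts 1/10 s, in which the tool goes at most 50 mm and 8.59 degrees, less where a joint would pass 70% of its speed; a pose out of reach is approached as far as the arm can. A call with a number of a shift or a turn outside -1 to 1 is refused whole. A call with a gripper value outside its range is refused whole. "grip" is the finger opening in mm, from 0 to 87, set as the call begins (left out, the last holds). The fingers move at their own pace and stop on an object; the grip force is fixed at half the most. Time passes only in rows, so rows that do not move let the fingers close. It gives the time, the measured TCP pose, the force, the opening and the grip force at its end, in the units of the state.
- sense(): the state, without advancing time (a new reading comes with each control period).
- eyes.capture(name): name is "scene" or "top" or "wrist"; returns the picture (480x640x3 uint8, blue, green, red); there is no depth.
- eyes.get_calibration(name): a dict with "camera_matrix" (3x3 intrinsics, pixels), "R" (3x3) and "t" (3): a world point X has camera coordinates R X + t; the wrist camera has in their place "T_tool_cam" (4x4, takes a point from camera to tool coordinates, whose origin is the TCP and whose axes are the flange's). Camera axes: x right, y down, z forward; pixel columns grow to the right and rows downward; lengths in m; the calibration is good to about 2 mm. The wrist camera is an equidistant fisheye: a pixel r from the principal point sees the ray r / f radians off the axis. A picture is of the moment at which its call begins: read the wrist's pose just before it. get_calibration takes no time and is no camera call.
- r.finish_job(): hands the job in; it is judged then, once.
Trained networks look in the newest picture that a camera, given by its name, has taken for a name from the list of things; names that differ only in an ending like _2 or _b are one class to them, and where a whole thing is asked for, a point or a joint stands for the part that bears it (a point fixed in the world has none). Each returns a list of dicts, best first, with "conf" (0 to 1); they miss things now and then, are a little off and sometimes report something else, mostly with a low value. They report only what shows in the picture. A call takes as long as a camera call.
- eyes.spot_in(camera, name): "centre" ([x, y, z] in m, in world coordinates, good to about 4 mm: the middle of the surface that is visible of it).
- eyes.outline_of(camera, name): "mask" (480x640 bool, what is visible of it).
The state is a dict: "time_s": time; "joints": joint angles; "joint_velocities": joint speeds; "effort": joint torques, N m; "tcp_pos": TCP position; "ee_rot": TCP orientation; "wrist_force": force on the tool from outside, world axes, zero at the start; "moment": the same for the moment, N m; "gripper_width": opening from 0.0 (shut) to 1.0 (fully open); "gripper_force": force on a finger pad.
Only numpy, scipy, OpenCV 4.12 (cv2) and the standard library are available. Lean on these libraries where they do the work, as an engineer would, in place of code of your own. Each camera call takes 0.05 s, during which the arm holds its last target. There are 200 camera calls.

## Working session

There is one attempt and no reset: what is moved stays moved. The work goes in short steps, Python scripts to look and compute and a tool call to move; the robot and the scene stay as the last step left them, time stands still between calls to the robot, and variables do not carry over. Pictures are saved under pics/ and viewed, at most 10 in all, crops included, and the job is handed in when it is done.

Besides the shell and the picture viewer there is one more tool, called after "Call:" as a command line: name --pt "numbers of a row" for each row, then --argument value for the rest. jog_arm: Moves the arm, as the interface text tells. Its arguments: {"type":"object","properties":{"increments":{"type":"array"},"grip":{"type":"number"}},"required":["increments"]}

```bash
mkdir -p pics
python3 - <<'E'
from station import sense, eyes, r
import cv2, numpy as np
s=sense(); print(s['time_s'],s['tcp_pos'],np.round(s['ee_rot'],3).tolist(),s['gripper_width'])
for c in ("scene","top"):
    cv2.imwrite(f"pics/{c}0.png",eyes.capture(c))
    for n in ("unit","lid_front","vacuum","vacuum_far","start","start_top","mains","stop","timer_pointer","loupe","tape","tin","brayer"):
        d=eyes.spot_in(c,n) 
        print(c,n,[(np.round(x['centre'],3).tolist(),round(x['conf'],2)) for x in d[:2]])
print(sense()['time_s'])
E
```

```text
0.0 [ 0.15508067 -0.60523285  0.40367725] [[-0.969, -0.248, -0.001], [-0.248, 0.969, 0.002], [0.0, 0.002, -1.0]] 1.0009979322067648
scene unit [([0.74, 0.02, 0.173], 0.7)]
scene lid_front [([0.744, 0.046, 0.185], 0.93), ([0.534, -0.105, 0.142], 0.47)]
scene vacuum [([0.485, 0.157, 0.13], 0.41)]
scene vacuum_far [([0.342, 0.128, 0.027], 0.51)]
scene start [([0.528, -0.023, 0.14], 0.44)]
scene start_top []
scene mains []
scene stop [([0.742, 0.041, 0.185], 0.75), ([0.535, -0.103, 0.142], 0.65)]
scene timer_pointer [([0.498, 0.06, 0.154], 0.68)]
scene loupe [([0.554, -0.186, 0.158], 0.57)]
scene tape [([0.484, 0.156, 0.134], 0.73), ([0.346, 0.125, 0.028], 0.63)]
scene tin []
scene brayer [([0.557, -0.33, 0.032], 0.64), ([0.743, 0.045, 0.188], 0.62)]
top unit [([0.638, 0.061, 0.161], 0.71)]
top lid_front [([0.714, 0.073, 0.196], 0.64), ([0.488, 0.159, 0.13], 0.17)]
top vacuum [([0.491, 0.156, 0.131], 0.79), ([0.545, -0.324, 0.033], 0.25)]
top vacuum_far [([0.473, 0.382, 0.056], 0.64), ([0.491, 0.16, 0.129], 0.6)]
top start [([0.518, -0.021, 0.143], 0.42)]
top start_top [([0.519, -0.017, 0.143], 0.46)]
top mains [([0.48, 0.238, 0.127], 0.79), ([0.49, 0.155, 0.129], 0.58)]
top stop [([0.487, 0.157, 0.13], 0.62), ([0.532, -0.097, 0.143], 0.48)]
top timer_pointer [([0.498, 0.065, 0.135], 0.91)]
top loupe [([0.541, -0.174, 0.166], 0.75)]
top tape [([0.376, 0.12, 0.03], 0.79)]
top tin [([0.471, 0.385, 0.055], 0.93)]
top brayer [([0.545, -0.325, 0.029], 0.93), ([0.717, 0.07, 0.199], 0.38)]
1.4
```

View pics/top0.png

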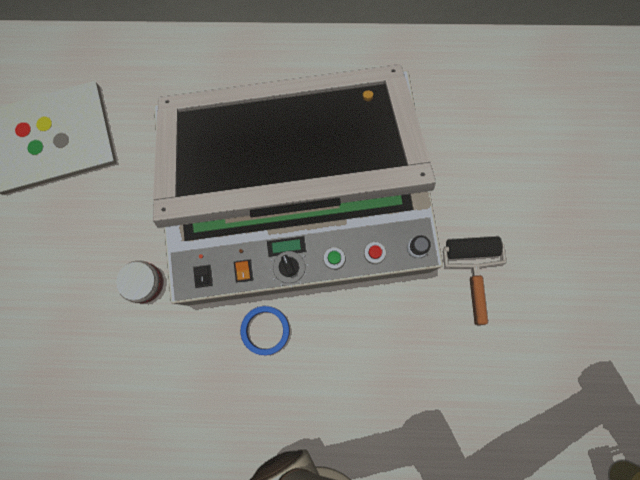

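View pics/scene0.png

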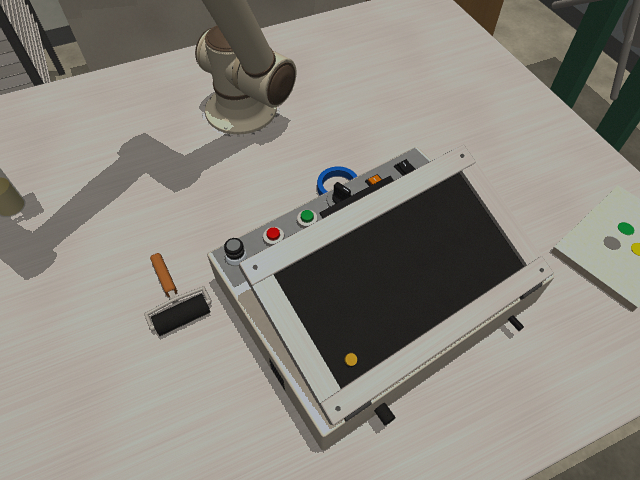

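The top view shows, left to right, mains (202,276), vacuum (243,270), dial (289,266), start (334,257), stop (375,252) and loupe (420,245). The tape lies in front of the deck and the lid is ajar behind it. Next I fit the unit pose from these pixels.

```bash
cat > h.py <<'E'
from station import sense, eyes, r
import cv2, numpy as np
from scipy.optimize import least_squares
def blob(im,near,kind,rad=14):
    h=cv2.cvtColor(im,cv2.COLOR_BGR2HSV).astype(int); H,S,V=h[...,0],h[...,1],h[...,2]
    m={'g':(H>45)&(H<85)&(S>140),'r':((H<6)|(H>172))&(S>150),'o':(H>6)&(H<24)&(S>150)}[kind]
    y,x=np.nonzero(m); k=np.hypot(x-near[0],y-near[1])<rad
    return np.array([x[k].mean(),y[k].mean()]),k.sum()
def proj(cal,X):
    c=(cal['R']@np.asarray(X).T).T+cal['t']; p=c@np.asarray(cal['camera_matrix']).T
    return p[:,:2]/p[:,2:]
def U(p,X):
    c,s=np.cos(p[2]),np.sin(p[2]); X=np.atleast_2d(X)
    return np.c_[p[0]+c*X[:,0]-s*X[:,1],p[1]+s*X[:,0]+c*X[:,1],X[:,2]]
def lidpt(th,y,d=275,h=28):
    return [200-d*np.cos(th)-h*np.sin(th) if 0 else 200-d*np.cos(th)+h*np.sin(th),y,121+d*np.sin(th)+h*np.cos(th)]
E
python3 - <<'E'
from h import *
T=cv2.imread('pics/top0.png');S=cv2.imread('pics/scene0.png')
ct,cs=eyes.get_calibration('top'),eyes.get_calibration('scene')
objs={'g':[-165,-60,142],'r':[-165,-140,142],'o':[-165,120,131]}
tp={'g':(334,257),'r':(375,252),'o':(243,270)}; sp={'g':(307,216),'r':(273,233)}
rows=[]
for k in objs:
    b=blob(T,tp[k],k);print(k,b);rows.append((ct,objs[k],b[0]))
    if k in sp: b=blob(S,sp[k],k);print(' s',b);rows.append((cs,objs[k],b[0]))
rows.append((ct,[-165,200,131],np.array([202.5,276])))
# lid screws/corners: outer top front corners in top view; (25 mm behind edge, bar ends)
lid=[(ct,300,250,(154,222)),(ct,300,-250,(434,188))]
def f(p):
    q=p[:3]; e=[(proj(c,U(q,np.array(X)/1e3))[0]-b) for c,X,b in rows]
    e+=[(proj(c,U(q,np.array(lidpt(p[3],y,d,28))/1e3))[0]-np.array(b))*.5 for c,d,y,b in lid]
    return np.ravel(e)
s=least_squares(f,[.68,.0,.15,.35]); p=s.x
print(p,np.round(s.fun.reshape(-1,2),1).tolist())
np.save('p.npy',p)
for n,X in dict(lidfront=lidpt(p[3],0),lidshut=lidpt(0,0),vac=[-154,120,133],start=[-165,-60,142],loupe=[-165,-225,164],dial=[-165,30,165]).items(): print(n,U(p,np.array(X)/1e3).round(4))
E
```

```text
g (array([333.7254902 , 257.12745098]), np.int64(102))
 s (array([306.44827586, 215.49137931]), np.int64(116))
r (array([374.87804878, 251.64227642]), np.int64(123))
 s (array([272.86046512, 233.28682171]), np.int64(129))
o (array([242.19634703, 269.73972603]), np.int64(219))
[0.67136102 0.06483334 0.15809319 0.3036962 ] [[0.4, -0.6], [0.1, -1.1], [0.5, -0.7], [-0.4, -1.2], [0.1, 0.0], [-0.9, -0.7], [0.2, 1.1], [0.7, -0.9]]
lidfront [[0.618  0.0563 0.23  ]]
lidshut [[0.5973 0.053  0.149 ]]
vac [[0.5004 0.1591 0.133 ]]
start [[ 0.5179 -0.0204  0.142 ]]
loupe [[ 0.5438 -0.1833  0.164 ]]
dial [[0.5037 0.0685 0.165 ]]
```

Call:
jog_arm --pt "0 0 -1 0.58" --pt "0 0 -1 0.58" --pt "0 0 -1 0" --grip 0

```text
time_s: 1.7
tcp_pos: [0.1551, -0.6054, 0.4654]
ee_rot: [[-0.988, -0.157, -0.0], [-0.157, 0.988, 0.0], [0.0, 0.0, -1.0]]
wrist_force: [0.7, 0.1, -0.2]
gripper_width: 0.811
gripper_force: 0.0
```

```bash
cat > go.py <<'E'
from h import *
import sys
p=np.load('p.npy'); s=sense(); R=np.array(s['ee_rot']); tip=np.array(s['tcp_pos'])+R[:,2]*0.182
def to(n,X): print(n,'units xyz',np.round(R.T@(U(p,np.array(X)/1e3)[0]-tip)/0.02,2))
c,sn=np.cos(p[2]),np.sin(p[2]); u=np.array([[c,sn],[-sn,c]])@(tip[:2]-p[:2])
print('t',s['time_s'],'tip world',tip.round(4),'unit mm',(u*1e3).round(1),'yaw err deg',np.degrees(np.arctan2(-R[0,1],R[1,1])-p[2]).round(2),'F',np.round(s['wrist_force'],1),'w',s['gripper_width'])
to('lid',[-56,0,250]); to('vac',[-152,120,150]); to('start',[-165,-60,160])
E
python3 go.py
```

```text
t 1.7 tip world [ 0.1551 -0.6054  0.2834] unit mm [-615.4 -580.6] yaw err deg -0.05 F [ 0.7  0.1 -0.2] w 0.8109892816848715
lid units xyz [-27.94  29.05   1.67]
vac units xyz [-23.14  35.05   6.68]
start units xyz [-22.5   26.05   6.17]
```

Call:
jog_arm --pt "-0.95 1 0 0" --pt "-0.95 1 0 0" --pt "-0.95 1 0 0" --pt "-0.95 1 0 0" --pt "-0.95 1 0 0" --pt "-0.95 1 0 0" --pt "-0.95 1 0 0" --pt "-0.95 1 0 0" --pt "-0.95 1 0 0" --pt "-0.95 1 0 0"

```text
time_s: 2.7
tcp_pos: [0.3117, -0.377, 0.4649]
ee_rot: [[-0.988, -0.157, 0.0], [-0.157, 0.988, -0.0], [-0.0, -0.0, -1.0]]
wrist_force: [0.7, -0.6, -0.3]
gripper_width: 0.015
gripper_force: 0.0
```

Call:
jog_arm --pt "-0.95 1 0 0" --pt "-0.95 1 0 0" --pt "-0.95 1 0 0" --pt "-0.95 1 0 0" --pt "-0.95 1 0 0" --pt "-0.95 1 0 0" --pt "-0.95 1 0 0" --pt "-0.95 1 0 0" --pt "-0.95 1 0 0" --pt "-0.95 1 0 0"

```text
time_s: 3.7
tcp_pos: [0.4678, -0.1496, 0.465]
ee_rot: [[-0.988, -0.157, 0.001], [-0.157, 0.988, 0.0], [-0.001, -0.0, -1.0]]
wrist_force: [0.5, -0.6, 0.1]
gripper_width: 0.009
gripper_force: 0.0
```

Call:
jog_arm --pt "-0.95 1 0 0" --pt "-0.95 1 0 0" --pt "-0.95 1 0 0" --pt "-0.95 1 0 0" --pt "-0.95 1 0 0" --pt "-0.95 1 0 0" --pt "-0.95 1 0 0" --pt "-0.95 1 0 0" --pt "-0.95 1 0 0" --pt "0 0 0 0"

```text
time_s: 4.7
tcp_pos: [0.6094, 0.0564, 0.4637]
ee_rot: [[-0.987, -0.16, -0.0], [-0.16, 0.987, 0.0], [0.0, 0.0, -1.0]]
wrist_force: [-0.4, -0.3, -0.5]
gripper_width: 0.004
gripper_force: 0.0
```

```bash
python3 go.py; python3 -c "
from h import *
cv2.imwrite('pics/top1.png',eyes.capture('top'))"
```

```text
t 4.7 tip world [0.6094 0.0564 0.2817] unit mm [-62.6   1.4] yaw err deg 0.14 F [-0.4 -0.3 -0.5] w 0.004316906094822296
lid units xyz [-0.33 -0.07  1.59]
vac units xyz [4.46 5.94 6.59]
start units xyz [ 5.13 -3.06  6.09]
```

View pics/top1.png

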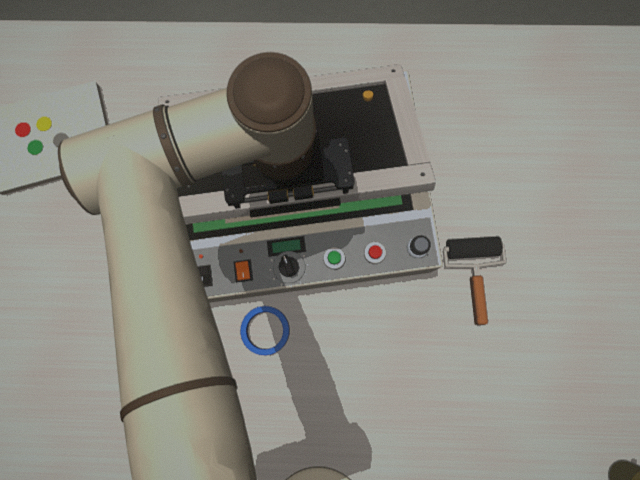

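The gripper is square to the unit and over the middle of the lid's front bar, near (292,195). Pressing down now.

Call:
jog_arm --pt "-0.15 0 0.6 0" --pt "0 0 0.6 0" --pt "0 0 0.5 0" --pt "0 0 0.5 0" --pt "0.05 0 0.5 0" --pt "0.1 0 0.5 0" --pt "0.1 0 0.5 0" --pt "0.1 0 0.5 0" --pt "0.1 0 0.5 0" --pt "0.1 0 0.5 0"

```text
time_s: 5.75
tcp_pos: [0.5997, 0.0527, 0.3597]
ee_rot: [[-0.988, -0.157, -0.001], [-0.157, 0.988, -0.0], [0.001, -0.0, -1.0]]
wrist_force: [-2.7, -0.3, 3.9]
gripper_width: 0.002
gripper_force: 1.8
```

Call:
jog_arm --pt "0.1 0 0.4 0" --pt "0.05 0 0.3 0" --pt "0 0 0.2 0" --pt "0 0 0.1 0" --pt "0 0 0.1 0" --pt "0 0 0.1 0"

```text
time_s: 6.35
tcp_pos: [0.5971, 0.0523, 0.3368]
ee_rot: [[-0.988, -0.157, 0.0], [-0.157, 0.988, 0.0], [-0.0, 0.0, -1.0]]
wrist_force: [-2.9, -0.7, 4.2]
gripper_width: 0.005
gripper_force: 1.7
```

```bash
python3 go.py
```

```text
t 6.35 tip world [0.5971 0.0524 0.1548] unit mm [-75.3  -0.6] yaw err deg -0.01 F [-2.9 -0.7  4.2] w 0.005037222919684497
lid units xyz [-0.96  0.03 -4.76]
vac units xyz [3.84 6.03 0.24]
start units xyz [ 4.49 -2.97 -0.26]
```

Tip at 154.8 mm with shut at about 149; continue down until the stop shows in the force.

Call:
jog_arm --pt "0 0 0.12 0" --pt "0 0 0.12 0" --pt "0 0 0.05 0" --pt "0 0 0 0"

```text
time_s: 6.75
tcp_pos: [0.5971, 0.0524, 0.3317]
ee_rot: [[-0.987, -0.158, 0.0], [-0.158, 0.987, -0.0], [-0.0, -0.0, -1.0]]
wrist_force: [-4.6, -0.2, 6.4]
gripper_width: 0.004
gripper_force: 3.3
```

Call:
jog_arm --pt "0 0 0.05 0" --pt "0 0 0.05 0" --pt "0 0 0 0"

```text
time_s: 7.05
tcp_pos: [0.5969, 0.0525, 0.3316]
ee_rot: [[-0.987, -0.158, 0.001], [-0.158, 0.987, -0.0], [-0.001, -0.0, -1.0]]
wrist_force: [-7.8, 0.2, 13.7]
gripper_width: 0.003
gripper_force: 7.1
```

The force rises with no motion, so the lid is on its stop at 149.6 mm. Press a little more, lift, and go over the rocker.

Call:
jog_arm --pt "0 0 0.1 0" --pt "0 0 0 0" --pt "0 0 -0.6 0" --pt "0 0 -1 0" --pt "0 0 -1 0" --pt "0.3 1 0 0" --pt "0.7 1 0 0" --pt "0.7 1 0 0" --pt "0.7 1 0 0" --pt "0.7 1 0 0"

```text
time_s: 8.05
tcp_pos: [0.5199, 0.1423, 0.3785]
ee_rot: [[-0.988, -0.157, 0.001], [-0.157, 0.988, 0.001], [-0.001, 0.001, -1.0]]
wrist_force: [0.1, 0.5, -1.0]
gripper_width: 0.003
gripper_force: 0.0
```

Call:
jog_arm --pt "0.7 1 0 0" --pt "0 0 0 0" --pt "0 0 0 0"

```text
time_s: 8.35
tcp_pos: [0.5034, 0.1594, 0.3789]
ee_rot: [[-0.987, -0.159, 0.001], [-0.159, 0.987, 0.001], [-0.001, 0.001, -1.0]]
wrist_force: [0.9, 0.7, 0.2]
gripper_width: 0.006
gripper_force: 0.0
```

```bash
python3 go.py
python3 - <<'E'
from h import *
cv2.imwrite('pics/w2.png',eyes.capture('wrist')); cv2.imwrite('pics/s2.png',eyes.capture('scene'))
E
```

```text
t 8.35 tip world [0.5036 0.1595 0.1969] unit mm [-150.7  119.9] yaw err deg 0.06 F [0.9 0.7 0.2] w 0.00646215460146918
lid units xyz [-4.73 -6.   -2.65]
vac units xyz [0.07 0.   2.34]
start units xyz [ 0.73 -9.    1.84]
```

View pics/w2.png

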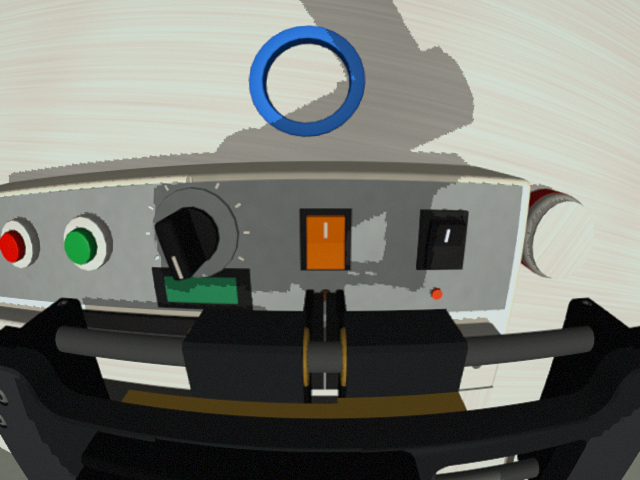

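View pics/s2.png

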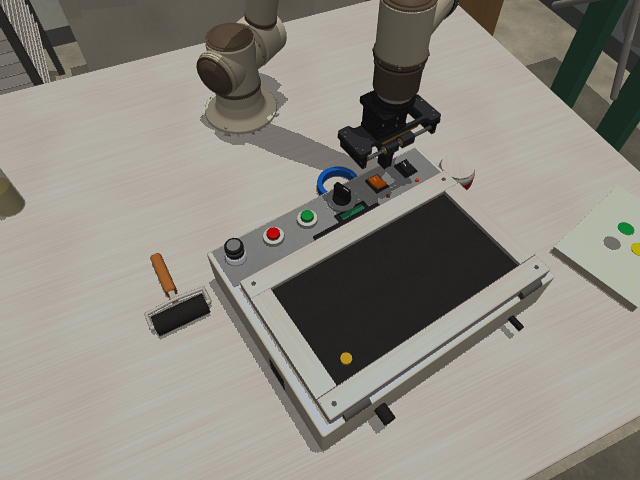

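The lid is shut. In the wrist view the fingers line up with the orange rocker at (325,243). Now press it.

Call:
jog_arm --pt "0.05 0 1 0" --pt "0 0 1 0" --pt "0 0 0.8 0" --pt "0 0 0.2 0" --pt "0 0 0.1 0" --pt "0 0 0.1 0" --pt "0 0 0.05 0" --pt "0 0 0.05 0" --pt "0 0 0 0"

```text
time_s: 9.35
tcp_pos: [0.5029, 0.1589, 0.314]
ee_rot: [[-0.987, -0.158, 0.003], [-0.158, 0.987, 0.001], [-0.003, 0.001, -1.0]]
wrist_force: [1.6, -1.6, 2.9]
gripper_width: 0.0
gripper_force: 1.6
```

Call:
jog_arm --pt "0 0 0.05 0" --pt "0 0 0.05 0" --pt "0 0 0 0"

```text
time_s: 9.65
tcp_pos: [0.5027, 0.1592, 0.3114]
ee_rot: [[-0.987, -0.158, 0.002], [-0.158, 0.987, 0.002], [-0.002, 0.001, -1.0]]
wrist_force: [3.6, 0.2, 3.7]
gripper_width: 0.002
gripper_force: 1.9
```

```bash
python3 go.py
```

```text
t 9.65 tip world [0.503  0.1595 0.1294] unit mm [-151.3  120. ] yaw err deg 0.01 F [3.6 0.2 3.7] w 0.001918766600780509
lid units xyz [-4.78 -5.99 -6.03]
vac units xyz [ 0.03  0.   -1.03]
start units xyz [ 0.68 -9.   -1.55]
```

Call:
jog_arm --pt "0 0 0.05 0" --pt "0 0 0.05 0" --pt "0 0 0.05 0" --pt "0 0 0 0"

```text
time_s: 10.05
tcp_pos: [0.5026, 0.1593, 0.3111]
ee_rot: [[-0.987, -0.159, 0.003], [-0.159, 0.987, 0.001], [-0.003, 0.001, -1.0]]
wrist_force: [-2.9, -0.8, 17.0]
gripper_width: 0.005
gripper_force: 9.1
```

Call:
jog_arm --pt "0 0 0.05 0" --pt "0 0 0.05 0" --pt "0 0 0 0"

```text
time_s: 10.35
tcp_pos: [0.5025, 0.1594, 0.311]
ee_rot: [[-0.987, -0.16, 0.004], [-0.16, 0.987, 0.001], [-0.004, 0.0, -1.0]]
wrist_force: [-7.2, 0.2, 28.7]
gripper_width: 0.006
gripper_force: 13.9
```

The rocker is on its firm stop at 129 mm. Lift and move towards the start button.

Call:
jog_arm --pt "0 0 -0.4 0" --pt "0 0 -1 0" --pt "0 0 -1 0" --pt "0 0 -1 0" --pt "0 0 -0.3 0" --pt "0.1 -1 0 0" --pt "0.1 -1 0 0" --pt "0.1 -1 0 0" --pt "0.1 -1 0 0" --pt "0.1 -1 0 0"

```text
time_s: 11.35
tcp_pos: [0.5073, 0.0576, 0.378]
ee_rot: [[-0.988, -0.157, -0.005], [-0.157, 0.988, -0.001], [0.005, 0.0, -1.0]]
wrist_force: [-0.5, 1.0, -0.4]
gripper_width: 0.006
gripper_force: 0.0
```

Call:
jog_arm --pt "0.1 -1 0 0" --pt "0.1 -1 0 0" --pt "0 -1 0 0" --pt "0 -1 0 0" --pt "0 0 0 0" --pt "0 0 0 0"

```text
time_s: 11.95
tcp_pos: [0.5162, -0.0214, 0.3785]
ee_rot: [[-0.988, -0.156, -0.003], [-0.156, 0.988, 0.0], [0.003, 0.001, -1.0]]
wrist_force: [0.9, 0.4, 0.6]
gripper_width: 0.003
gripper_force: 0.0
```

```bash
python3 go.py
python3 - <<'E'
from h import *
cv2.imwrite('pics/w3.png',eyes.capture('wrist'))
E
```

```text
t 11.95 tip world [ 0.5156 -0.0214  0.1965] unit mm [-167.4  -60.6] yaw err deg -0.08 F [0.9 0.4 0.6] w 0.0034979395905153175
lid units xyz [-5.56  3.04 -2.69]
vac units xyz [-0.76  9.03  2.33]
start units xyz [-0.13  0.03  1.82]
```

View pics/w3.png

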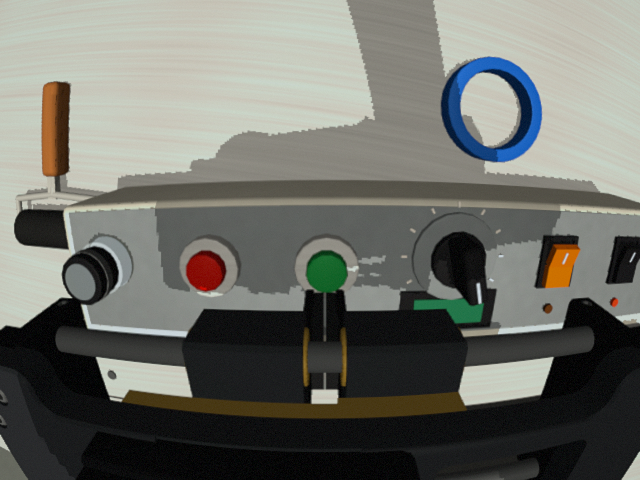

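The fingers are over the green button at (327,270). The orange rocker at (560,262) shows the other tilt, but the small lamp at (548,308) is dark, so I check closer.

Run:
```python
from h import *
w=eyes.capture('wrist');t=eyes.capture('top');t0=cv2.imread('pics/top0.png')
f=lambda a:cv2.resize(a,(390,290),interpolation=cv2.INTER_CUBIC)
a=f(w[215:325,500:640]);b=f(t[240:295,185:259]);c=f(t0[240:295,185:259]);d=f(eyes.capture('scene')[155:210,340:414])
cv2.imwrite('pics/c4.png',np.vstack([np.hstack([a,d]),np.hstack([c,b])]))
```

```text
(no output)
```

View pics/c4.png

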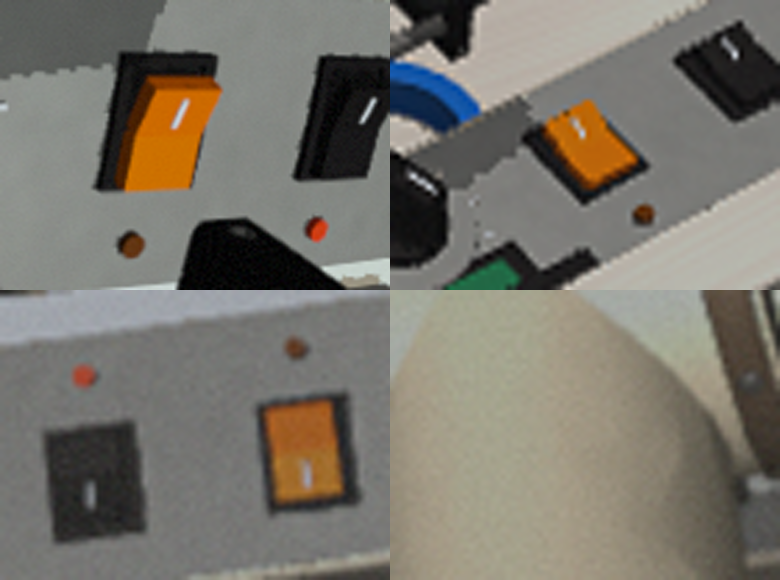

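The rocker's near half is raised and its far half level, matching the mains rocker. With the firm stop at the expected height, it is fully over. Press start.

Call:
jog_arm --pt "-0.12 0.03 1 0" --pt "0 0 1 0" --pt "0 0 0.5 0" --pt "0 0 0.15 0" --pt "0 0 0.1 0" --pt "0 0 0.1 0" --pt "0 0 0.1 0" --pt "0 0 0.1 0" --pt "0 0 0 0"

```text
time_s: 13.05
tcp_pos: [0.5192, -0.0202, 0.3196]
ee_rot: [[-0.988, -0.158, 0.002], [-0.158, 0.988, 0.0], [-0.002, 0.0, -1.0]]
wrist_force: [-1.3, 0.8, 4.4]
gripper_width: 0.005
gripper_force: 2.1
```

Call:
jog_arm --pt "0 0 0.05 0" --pt "0 0 0.05 0" --pt "0 0 0.05 0" --pt "0 0 0 0"

```text
time_s: 13.45
tcp_pos: [0.5193, -0.0201, 0.3185]
ee_rot: [[-0.987, -0.158, 0.002], [-0.158, 0.987, -0.0], [-0.002, -0.0, -1.0]]
wrist_force: [-4.5, 2.6, 14.3]
gripper_width: 0.004
gripper_force: 7.6
```

Call:
jog_arm --pt "0 0 0.1 0" --pt "0 0 0 0" --pt "0 0 -0.5 0" --pt "0 0 -1 0" --pt "0 0 -1 0" --pt "0 0 -1 0" --pt "0 0 -1 0" --pt "0 0 -1 0" --pt "0 0 0 0" --pt "0 0 0 0"

```text
time_s: 14.45
tcp_pos: [0.5188, -0.0204, 0.4232]
ee_rot: [[-0.988, -0.157, -0.001], [-0.157, 0.988, 0.0], [0.001, 0.001, -1.0]]
wrist_force: [-0.3, 0.3, -0.3]
gripper_width: 0.005
gripper_force: 0.0
```

Run:
```python
from h import *
s=sense();print(s['time_s'],s['tcp_pos'],s['wrist_force'])
cv2.imwrite('pics/w5.png',np.hstack([cv2.resize(eyes.capture(c),(400,300)) for c in('wrist','scene')]))
```

```text
14.45 [ 0.5187509  -0.02039089  0.42320244] [-0.3451069   0.2873418  -0.32594886]
```

View pics/w5.png

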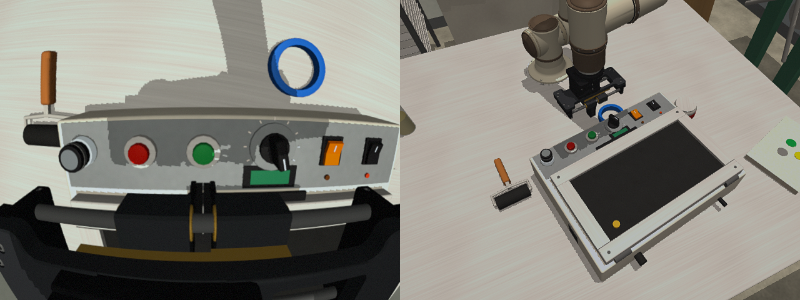

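The lid is shut, the vacuum rocker is over, and the green button at (204,152) is back up. The loupe, tape and brayer are where they were, and the arm is clear of everything.

```bash
python3 -c "
from station import r
print(r.finish_job())"
```

```text
the job is handed in; nothing more can be done
None
```

I pushed the lid shut, switched the vacuum rocker fully on, pressed the start button in and let it spring back, then handed the job in at about 14.5 s; no verdict came back.

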